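Free a pinned sharpener insert with a forked tool and put it away in a padded canister

TASK

Free the worn insert from the knife sharpener: straddle its sprung bar with the forked tool and press the collar sideways, away from the insert, until the insert pops up; only the tool may touch the bar, and do not force it hard against its stop. Lay the tool back down on the worktop the way it lay, lift the insert out and stand it upright in the white canister, feeling for the padding inside rather than dropping it, and leave the other things where they are.

Things in the scene. Friction and masses are not known exactly. Their poses are not given: they have to be found in the camera images.
- dock: White knife-sharpener base, fixed: plate 90 (x) x 200 (y) x 12 mm; from -y to +y it carries the insert's pocket, a bushing and a spring housing (88 mm high, from y 33 mm on). Origin at worktop height in the plate's middle; the front faces -x, y runs along the bar, z up; yaw within 0.35 rad. Pressing the bar's collar to +y frees the insert.
- pocket (a point): Centre of the pocket's mouth in the dock, 90 mm above the worktop, axes as the dock's. The pocket is open above, 39 (x) x 31 (y) mm inside; cheeks at +-y 6 mm thick, outer faces 21.5 mm from here; its front wall is only 40 mm high.
- shank (a point): Point fixed to the dock on the bar's axis, 65 mm above the worktop: middle of the relaxed bar's bare shank, 10 mm thick, with 16 mm free to either side along y (bushing 22 mm thick at -y, collar at +y). The fork goes here, level, from the front (moving to +x), one prong above and one below. Nothing stands in front or above; the plate below is 12 mm high.
- bar: Sprung steel bar through the dock. Origin: centre of its round collar, 36 mm across, 6 mm thick; axes as the dock's. The shank runs to -y, its tip 12 mm deep in the insert's eye; a tail with coils (19 mm) runs to +y into the housing. Pressed to +y its spring gives 4 N at first, 8 N at the stop 18 mm on, plus 1 to 3 N friction; the insert is free from about 13 mm. It springs back when let go.
- insert: Grey upright plastic block 36 (x) x 28 (y) x 100 mm (z), 0.1 to 0.16 kg, origin at the centre of its underside, axes as the dock's. Slot 8 mm wide along x in its top 26 mm; grip it on the y faces. Pinned, its underside is 20 mm above the worktop, a spring below (3 to 5 N) presses it up; freed, it rises 22 mm in half a second and stays up, the bar pressing its side with up to 8 N.
- eye (a point): Centre of the insert's eye, 47 mm above its underside: an opening 14 mm wide and 14 mm high right through it along y, which the bar's tip enters.
- tool: Forked tool lying on its narrow edge, 0.1 to 0.17 kg. Origin on its underside (at worktop height), x toward the prongs, z up. Wooden handle 90 long (x -85 to 5 mm), 22 wide (y), 36 mm high (z), then a steel neck and fork. It stands stably on this edge on a flat surface: that is how it is laid down again, anywhere on the worktop.
- fork (a point): Centre of the gap between the tool's two prongs, 49 mm ahead of and 19 mm above the tool's origin, axes as the tool's. The prongs lie one above the other, 8 mm thick (y) and 8 mm high, from 17 mm behind to 17 mm ahead of here; the gap is 20 mm high. Behind, the gap is closed.
- canister: White opaque open round canister, fixed, 120 mm in diameter, 90 mm high, wall 4 mm (mouth 110 mm clear). Origin under its centre at worktop height, z up. Flat cork padding lies inside; its top is anywhere from 14 to 44 mm above the worktop.
- honey_jar: Bystander: honey jar with a yellow lid, 71 mm in diameter, 101 mm high, origin under its centre. Leave alone.
- spice_a: Bystander: spice jar with a dark lid, 44 mm in diameter, 96 mm high, origin under its centre. Leave alone.
- tin_half: Bystander: low food tin, 76 mm in diameter, 58 mm high, origin under its centre. Leave alone. Above this corner hangs a wall cabinet, from 0.47 m above the worktop, at x over 0.59 m and y over 0.09 m: keep the wrist clear of it.
There are look-alikes about, which are no part of the job. What is shaped like the insert but green or purple is not meant.

How it is judged:
By the outcome, as a careful person would: the job done as asked, in the order asked, and still so for the second after the job is handed in, with the robot touching nothing.
It also fails if it takes over 59 s, if anything falls off the work surface, if the arm or the gripper's body presses on something with over 40 N, if the wrist force passes 120 N, or if a joint passes its speed limit or range.

ROBOT

A 6-joint arm with a two-finger parallel gripper is mounted at the origin on a cart in front of the work surface, level with it; the furniture and walls round the work are solid. World frame = base frame: x ahead of the robot, y to its left, z up, the work surface at z = 0. Lengths are in mm, angles in degrees, forces in N, time in s.
With the tool pointing down it reaches from about 350 to 850 mm from the base axis. Payload 8.1 kg.
Tool frame: the origin (TCP) lies between the finger pads; the fingertips stand 11 mm ahead of it and the grasp point (between the pads) lies 8 mm behind it; z points along the fingers, y is the line along which they close (so a half turn about z gives the same grasp; the last joint's range is limited). The gripper opens to 85 mm and grips with 20 to 120 N. Pads are 22 mm wide; open, the fingers measure 114 mm over their backs; the gripper's body (76 mm by 85 mm) begins 54 mm behind the grasp point. The pads swing forward as they close: fully open they stand 13 mm farther back than shut.
Start: joints at [-72.33, 7.471, 85.268, -0, 87.261, -4.893], TCP at [230.24, -554.071, 242.292] pointing down, gripper open.
Joint ranges: [-169.43, 169.43], [-51.17, 129.36], [1.28, 143.12], [-76.62, 256.62], [0, 156.53], [-152.29, 152.29]. Speed limits (degrees/s): [136.94, 136.94, 159.86, 180, 180, 180].

INTERFACE

Orientations are given as [roll, pitch, yaw] about the fixed x, y, z axes, in that order (R = Rz(yaw) Ry(pitch) Rx(roll)).
In Python, from bench import r, snapshot, get_calibration gives the robot as it stands.
- The arm moves only by the tool step_arm, never from a script. Its argument "rows" is a list of rows, each a list of 2 entries, a list of its own where there are three numbers: the shift along the tool's x, y, z in mm, then the turn about the tool's z in degrees. In form: [[[tx, ty, tz], yaw], ...]. A call has 1 to 12 rows; each row is the pose to reach, as a shift and turn from the pose commanded when the call began, along the tool's axes at that moment; what a row does not reach only later rows make up. A row lasts 1/10 s, in which the tool goes at most 50 mm and 8.59 degrees, less where a joint would pass 70% of its speed; a pose out of reach is approached as far as the arm can. A call with a gripper value outside its range is refused whole. "fingers" is the opening, from 0 (shut) to 1 (fully open), set as the call begins (left out, the last holds). The fingers move at their own pace and stop on an object; "squeeze" is the grip in N (left out, the last holds). Time passes only in rows, so rows that repeat a pose let the fingers close. It gives the time, the measured TCP pose, the force, the opening and the grip force at its end, in the units of the state.
- r.sense(): the state, without advancing time (a new reading comes with each control period).
- snapshot(name): name is "side" or "top"; returns the picture (420x560x3 uint8, blue, green, red); there is no depth.
- get_calibration(name): a dict with "fovy" (degrees; the focal length in pixels is half the picture's height over the tangent of half this angle, whatever the lens; pixels are square), "cx", "cy" (the principal point, pixels), "eye" and "orientation" of the camera in the world. Camera axes: x right, y up, looking along -z (the intrinsics and any distortion apply to the point x, -y, -z); pixel columns grow to the right and rows downward; lengths in mm; the calibration is good to about 2 mm. A picture is of the moment at which its call begins. get_calibration takes no time and is no camera call.
- r.hand_in(): hands the job in; it is judged then, once.
The state is a dict: "time": time; "joint_pos": joint angles; "qd": joint speeds; "joint_efforts": joint torques, N m; "tool_pos": TCP position; "tcp_rot": TCP orientation; "ft_force": force on the tool from outside, world axes, zero at the start; "wrist_torque": the same for the moment, N m; "finger_gap": finger opening in mm; "grip_force": force on a finger pad.
Only numpy, scipy, OpenCV 4.12 (cv2) and the standard library are available. Lean on these libraries where they do the work, as an engineer would, in place of code of your own. Each camera call takes 0.05 s, during which the arm holds its last target. There are 200 camera calls.

## Working session

There is one attempt and no reset: what is moved stays moved. The work goes in short steps, Python scripts to look and compute and a tool call to move; the robot and the scene stay as the last step left them, time stands still between calls to the robot, and variables do not carry over. Pictures are saved under pics/ and viewed, at most 10 in all, crops included, and the job is handed in when it is done.

Besides the shell and the picture viewer there is one more tool, called after "Emit:" in YAML: its name, and indented under it one key for each argument. step_arm: Moves the arm, as the interface text tells. Its arguments: {"type":"object","properties":{"rows":{"type":"array"},"fingers":{"type":"number"},"squeeze":{"type":"number"}},"required":["rows"]}

```bash
ls; mkdir -p pics; python3 - <<'E'
from bench import r,snapshot,get_calibration
import cv2
for n in("side","top"):
    cv2.imwrite(f"pics/{n}0.png",snapshot(n)); print(n,get_calibration(n))
print(r.sense())
E
```

```text
pics
side {'fovy': 47.63403740406782, 'cx': 277.2646023090183, 'cy': 209.3631064767878, 'eye': array([  364.10141955, -1038.19652997,   678.80392116]), 'orientation': array([ 60.59713551,  -0.91092289, -12.4411433 ])}
top {'fovy': 44.916901956736524, 'cx': 280.5679485397373, 'cy': 210.71094690209182, 'eye': array([ 363.72037569,  -32.95097917, 1521.87081199]), 'orientation': array([  9.24610541,   0.58234391, -90.88052282])}
{'time': 0.1, 'joint_pos': array([-7.23309886e+01,  7.51135433e+00,  8.53237023e+01,  1.14779596e-05,
        8.72599801e+01, -4.89210280e+00]), 'qd': array([ 0.00269768, -0.0210141 , -0.11819051, -0.01153587,  0.07550445,
        0.00883571]), 'joint_efforts': array([ 1.62932389e-03, -5.70950139e+01, -5.01942158e+01, -3.18753041e-05,
        8.10801052e-03, -6.90482329e-05]), 'tool_pos': array([ 230.08767655, -553.61964611,  241.33697213]), 'tcp_rot': array([-1.79905310e+02, -8.11611268e-03,  2.25611070e+01]), 'ft_force': array([ 0.48028895,  0.35474833, -0.84934876]), 'wrist_torque': array([0.04130638, 0.00440357, 0.02949664]), 'grip_force': 0.0, 'finger_gap': 85.62527140781155}
```

View pics/side0.png

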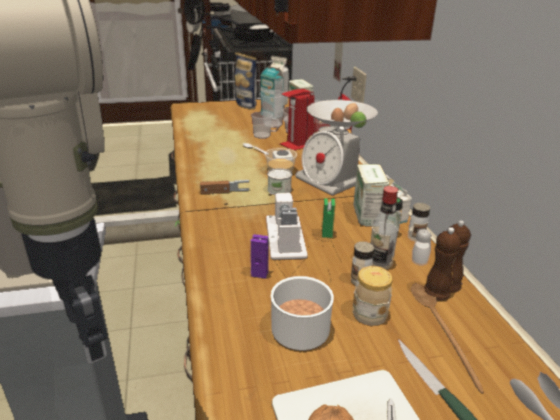

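View pics/top0.png

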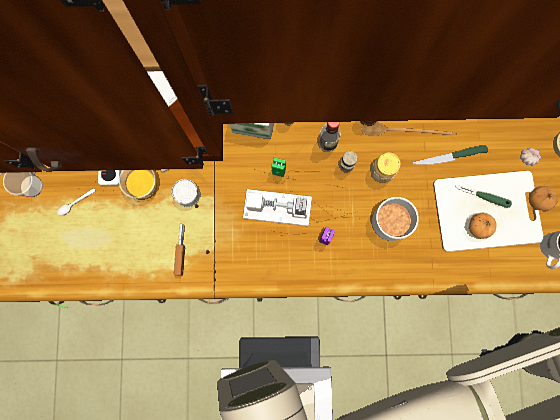

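The side view shows the tool at (225,187), the dock with the grey insert at (289,235), a purple look-alike at (260,257), a green one at (328,218) and the canister at (302,312). In the top view the tool is at (180,250) with its prongs pointing up (+x), the dock at (278,206) and the canister at (396,218). The insert is the grey block in the dock; the purple and green blocks stand free. I'll confirm that in an enlarged composite.

```bash
cat > h.py <<'E'
import numpy as np,cv2
from scipy.spatial.transform import Rotation as Ro
from bench import r,snapshot,get_calibration
def cam(n):
    c=get_calibration(n); return c,210/np.tan(np.radians(c['fovy']/2)),Ro.from_euler('xyz',c['orientation'],degrees=True)
def ray(n,u,v):
    c,f,R=cam(n); return np.array(c['eye']),R.apply([(u-c['cx'])/f,-(v-c['cy'])/f,-1])
def plane(n,u,v,z):
    e,d=ray(n,u,v); return e+d*(z-e[2])/d[2]
def proj(n,p):
    c,f,R=cam(n); q=R.inv().apply(np.array(p)-c['eye']); return c['cx']+f*q[0]/-q[2],c['cy']-f*q[1]/-q[2]
E
python3 - <<'E'
from h import *
t=cv2.imread('pics/top0.png');s=cv2.imread('pics/side0.png')
z=lambda i,x,y,w,h,k:cv2.resize(i[y:y+h,x:x+w],None,fx=k,fy=k,interpolation=cv2.INTER_CUBIC)
a=z(t,236,180,80,50,5);b=z(t,155,215,50,70,5)  #400x250, 250x350
c=z(s,255,185,60,80,4);d=z(s,195,170,60,35,5) #240x320,300x175
o=np.zeros((600,800,3),np.uint8)
o[:250,:400]=a;o[:350,420:670]=b;o[260:580,:240]=c;o[360:535,300:600]=d
cv2.imwrite('pics/comp.png',o)
for n,u,v,h in(('top',180,275,36),('top',180,226,30),('top',396,219,90),('top',245,219,12),('top',309,226,12),('top',312,195,12),('top',249,189,12)):print(n,u,v,plane(n,u,v,h).round(1))
# canister rim: fit ellipse of white ring
E
```

```text
top 180 275 [421.3 273.9  36. ]
top 180 226 [565.9 277.5  30. ]
top 396 219 [ 567.6 -349.6   90. ]
top 245 219 [586.3  85.9  12. ]
top 309 226 [ 561.9 -105.8   12. ]
top 312 195 [ 656.3 -117.2   12. ]
top 249 189 [678.1  73.4  12. ]
```

View pics/comp.png

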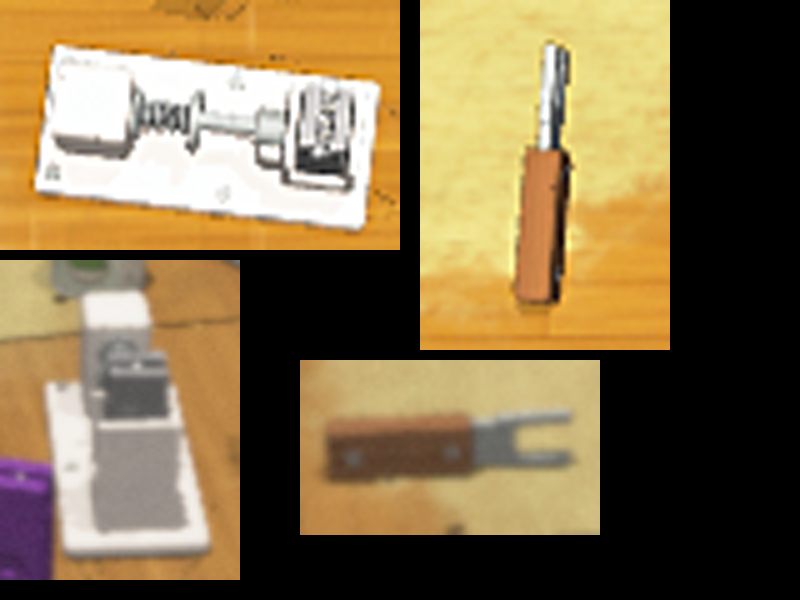

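The grey block in the dock (side view, about (289,238)) is the insert. Next I measure the tool, the dock and the canister.

```bash
python3 - <<'E'
from h import *
t=cv2.imread('pics/top0.png');hsv=cv2.cvtColor(t,cv2.COLOR_BGR2HSV)
q=[plane('top',*p,12)[:2] for p in((243.4,218.4),(308.4,225.8),(312,196.4),(247.4,189))]
c=np.mean(q,0);y=(q[0]-q[1]+q[3]-q[2]);x=q[3]-q[0]+q[2]-q[1]
print('dock',c,'len',np.linalg.norm(y)/2,np.linalg.norm(x)/2,'yaw',np.degrees(np.arctan2(-y[0],y[1])),np.degrees(np.arctan2(x[1],x[0])))
# handle: composite px -> image px
P=lambda a,b:((a-420)/5+155,b/5+215)
hb=plane('top',*P(532,299),36);ht=plane('top',*P(543,150),36);tip=plane('top',*P(551,45),37)
print('tool back',hb,'front',ht,'tip',tip)
for a in(ht,tip):print('yaw',np.degrees(np.arctan2(*(a-hb)[1::-1])))
print(hsv[250,180],hsv[255,178])
m=cv2.inRange(hsv[215:285,155:205],(5,120,90),(13,255,200));
cs=max(cv2.findContours(m,0,1)[0],key=cv2.contourArea);print(cv2.minAreaRect(cs),len(cs))
print('can side',plane('side',302,297,90))
# tool in side: handle bottom-edge ends and prong tips
S=lambda a,b:((a-300)/5+195,(b-360)/5+170)
for p in((332,480),(472,474)):print('side bottom edge',plane('side',*S(*p),0))
# dock in side: near edge plate
D=lambda a,b:(a/4+255,(b-260)/4+185)
for p in((64,540),(211,538),(46,385)):print('side plate',plane('side',*D(*p),12))
# insert top corner near: top view composite
C=lambda a,b:(a/5+236,b/5+180)
for nm,p,z in(('ins',(325,118),118),('shank',(230,120),68),('collar',(198,122),70),('bush',(270,135),75)):print(nm,plane('top',*C(*p),z))
E
```

```text
dock [620.21998272 -13.04528952] len 196.73883187654675 90.59381483631692 yaw -7.583791730405791 -8.094748375234449
tool back [422.01517329 281.50372242  36.        ] front [508.84346034 276.53471993  36.        ] tip [570.87835816 272.62354396  37.        ]
yaw -3.275345929086181
yaw -3.4138360873093663
[ 13 161 207] [ 14 165 203]
((22.0, 45.0), (30.0, 6.0), 90.0) 82
can side [ 571.44966861 -360.26388482   90.        ]
side bottom edge [426.2321029 273.3043219   0.       ]
side bottom edge [511.39785293 265.36097164   0.        ]
side plate [ 565.54221829 -103.3985814    12.        ]
side plate [ 654.25450789 -118.6882647    12.        ]
side plate [591.56848291  82.6500428   12.        ]
ins [611.69308763 -79.81559392 118.        ]
shank [620.29230943 -26.27710265  68.        ]
collar [619.07966755  -7.69844122  70.        ]
bush [609.86292011 -49.27554954  75.        ]
```

Emit:
step_arm:
  rows:
    - [[336, -401, 0], 26.5]
    - [[336, -401, 0], 26.5]
    - [[336, -401, 0], 26.5]
    - [[336, -401, 0], 26.5]
    - [[336, -401, 0], 26.5]
    - [[336, -401, 0], 26.5]
    - [[336, -401, 0], 26.5]
    - [[336, -401, 0], 26.5]
    - [[336, -401, 0], 26.5]
    - [[336, -401, 0], 26.5]
    - [[336, -401, 0], 26.5]
    - [[336, -401, 0], 26.5]
  fingers: 0.7

```text
time: 1.3
tool_pos: [386.9, -52.1, 242.0]
tcp_rot: [-179.9, 0.0, -3.7]
ft_force: [0.2, 0.3, -0.6]
finger_gap: 59.6
grip_force: 0.0
```

```bash
cat >> h.py <<'E'
def to(x,y,z,yaw):
    s=r.sense();p=np.array(s['tool_pos']);w=s['tcp_rot'][2]
    R=Ro.from_euler('xyz',s['tcp_rot'],degrees=True)
    print('t',round(s['time'],2),'tcp',p.round(1),'rot',np.round(s['tcp_rot'],2),'gap',round(s['finger_gap'],1),'grip',round(s['grip_force'],1),'F',np.round(s['ft_force'],1))
    print('shift',R.inv().apply(np.array([x,y,z])-p).round(1),'turn',round(w-yaw,2))
E
python3 -c "
from h import *
to(490,278,150,-4)"
```

```text
t 1.3 tcp [386.9 -52.1 242. ] rot [-1.7995e+02  2.0000e-02 -3.6700e+00] gap 59.6 grip 0.0 F [ 0.2  0.3 -0.6]
shift [  81.8 -335.9   92.3] turn 0.33
```

Emit:
step_arm:
  rows:
    - [[82, -336, 90], 0.3]
    - [[82, -336, 150], 0.3]
    - [[82, -336, 150], 0.3]
    - [[82, -336, 150], 0.3]
    - [[82, -336, 150], 0.3]
    - [[82, -336, 150], 0.3]
    - [[82, -336, 150], 0.3]
    - [[82, -336, 150], 0.3]
    - [[82, -336, 150], 0.3]
    - [[82, -336, 150], 0.3]
    - [[82, -336, 150], 0.3]
    - [[82, -336, 150], 0.3]

```text
time: 2.5
tool_pos: [492.1, 273.6, 93.2]
tcp_rot: [-180.0, -0.1, -4.3]
ft_force: [-0.6, 0.1, -0.5]
finger_gap: 59.4
grip_force: 0.0
```

```bash
python3 - <<'E'
from h import *
to(490,278,16,-4)
s=snapshot('side');t=snapshot('top')
z=lambda i,x,y,w,h,k:cv2.resize(i[y:y+h,x:x+w],None,fx=k,fy=k,interpolation=cv2.INTER_CUBIC)
cv2.imwrite('pics/near.png',np.hstack([z(s,180,130,100,80,4),z(t,150,205,100,80,4)]))
E
```

```text
t 2.5 tcp [492.1 273.6  93.2] rot [-1.7998e+02 -6.0000e-02 -4.3300e+00] gap 59.4 grip 0.0 F [-0.6  0.1 -0.5]
shift [-2.5 -4.2 77.2] turn -0.33
```

View pics/near.png

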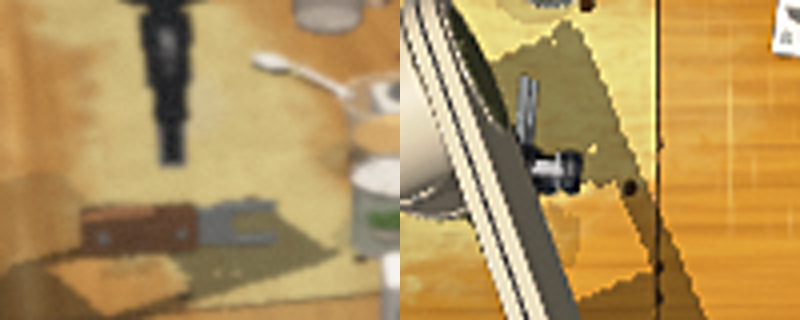

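The near view shows the fingers above the front part of the handle (side crop (172,165), handle from 82 to 195), so I go down.

Emit:
step_arm:
  rows:
    - [[-2, -3, 40], -0.3]
    - [[-2, -3, 77], -0.3]
    - [[-2, -3, 77], -0.3]
    - [[-2, -3, 77], -0.3]

```text
time: 3.0
tool_pos: [489.3, 277.3, 15.5]
tcp_rot: [180.0, 0.1, -4.0]
ft_force: [0.1, -0.4, 0.8]
finger_gap: 59.3
grip_force: 0.0
```

Emit:
step_arm:
  rows:
    - [[0, 0, 0], 0]
    - [[0, 0, 0], 0]
    - [[0, 0, 0], 0]
    - [[0, 0, 0], 0]
    - [[0, 0, 0], 0]
    - [[0, 0, 0], 0]
    - [[0, 0, 0], 0]
    - [[0, 0, 0], 0]
  fingers: 0
  squeeze: 110

```text
time: 3.8
tool_pos: [491.6, 278.7, 17.9]
tcp_rot: [-179.9, -0.2, -3.9]
ft_force: [-0.4, -0.9, 8.5]
finger_gap: 20.4
grip_force: 108.3
```

```bash
python3 - <<'E'
from h import *
to(490,278,80,-4)
E
```

```text
t 3.8 tcp [491.6 278.7  17.9] rot [-179.89   -0.21   -3.93] gap 20.4 grip 108.3 F [-0.4 -0.9  8.5]
shift [ -1.3   0.7 -62.1] turn 0.07
```

Emit:
step_arm:
  rows:
    - [[0, 0, -40], 0]
    - [[0, 0, -80], 0]
    - [[0, 0, -80], 0]
    - [[0, 0, -80], 0]

```text
time: 4.2
tool_pos: [491.1, 278.5, 97.5]
tcp_rot: [-179.9, -0.2, -3.9]
ft_force: [-1.1, -0.3, -1.2]
finger_gap: 20.2
grip_force: 107.8
```

```bash
python3 - <<'E'
from h import *
to(480,-7.5,80,-7.8)
E
```

```text
t 4.2 tcp [491.1 278.5  97.5] rot [-179.89   -0.21   -3.93] gap 20.2 grip 107.8 F [-1.1 -0.3 -1.2]
shift [  8.5 286.1  16.9] turn 3.87
```

Emit:
step_arm:
  rows:
    - [[8, 40, 10], 1]
    - [[8, 80, 17], 2]
    - [[8, 120, 17], 3]
    - [[8, 160, 17], 3.9]
    - [[8, 200, 17], 3.9]
    - [[8, 240, 17], 3.9]
    - [[8, 270, 17], 3.9]
    - [[8, 286, 17], 3.9]
    - [[8, 286, 17], 3.9]
    - [[8, 286, 17], 3.9]
    - [[8, 286, 17], 3.9]

```text
time: 5.3
tool_pos: [477.6, -7.2, 77.6]
tcp_rot: [-180.0, 0.1, -7.8]
ft_force: [-0.4, 0.0, -1.7]
finger_gap: 20.2
grip_force: 108.1
```

```bash
python3 - <<'E'
from h import *
to(480,-7.5,64,-7.8)
s=snapshot('side');t=snapshot('top')
z=lambda i,x,y,w,h,k:cv2.resize(i[y:y+h,x:x+w],None,fx=k,fy=k,interpolation=cv2.INTER_CUBIC)
cv2.imwrite('pics/near2.png',np.hstack([z(s,235,180,75,100,5),z(t,236,170,80,100,5)]))
E
```

```text
t 5.3 tcp [477.6  -7.2  77.6] rot [-1.7998e+02  7.0000e-02 -7.8000e+00] gap 20.2 grip 108.1 F [-0.4  0.  -1.7]
shift [ 2.4  0.  13.6] turn -0.0
```

View pics/near2.png

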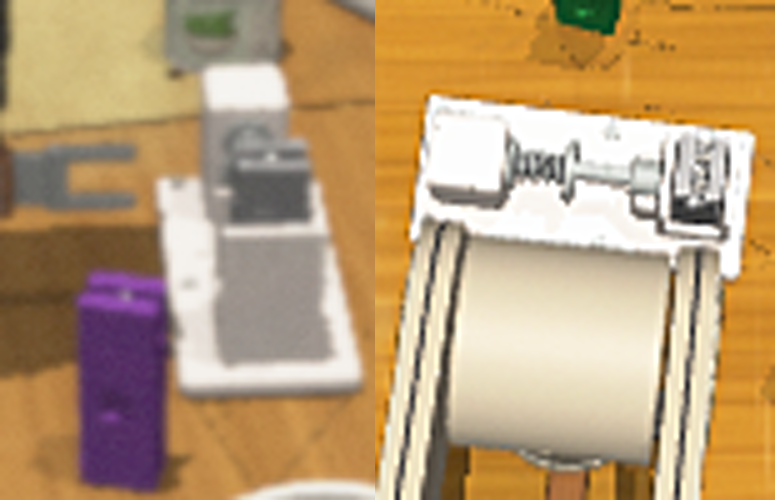

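The prong tips are at side (262,210) and (262,219), the tool is level, and the shank in the top view spans x 277 to 287 at y 205.

```bash
python3 - <<'E'
from h import *
to(480,-7.5,64,-7.8)
for z in(96.7,78.7,60.7):print(z,np.round(proj('side',(557.9,-18.2,z)),1))
print('measured upper top/lower bottom',135/5+235,(144/5+180),(210/5+180))
f=lambda a,b,z:plane('top',(a-375)/5+236,b/5+170,z).round(1)
print('collar right face top',f(577,170,75),'bush left',f(632,175,75),'shank mid',f(604,174,70))
print('ins top',f(699,165,120))
E
```

```text
t 5.4 tcp [477.9  -7.   77.9] rot [-1.7999e+02  4.0000e-02 -7.7600e+00] gap 20.2 grip 108.1 F [-0.  -0.3 -1.7]
shift [ 2.2  0.2 13.9] turn 0.04
96.7 [261.4 208.2]
78.7 [261.4 214.4]
60.7 [261.4 220.6]
measured upper top/lower bottom 262.0 208.8 222.0
collar right face top [619.3 -10.1  75. ] bush left [615.9 -41.9  75. ] shank mid [617.6 -25.7  70. ]
ins top [613.1 -79.2 120. ]
```

Emit:
step_arm:
  rows:
    - [[0, 0, 7], 0]
    - [[0, 0, 14], 0]
    - [[0, 0, 14], 0]
    - [[12, 0, 14], 0]
    - [[25, 0, 14], 0]
    - [[25, 0, 14], 0]

```text
time: 6.0
tool_pos: [504.0, -11.5, 64.5]
tcp_rot: [-180.0, -0.1, -7.8]
ft_force: [-0.1, 0.7, -1.2]
finger_gap: 20.5
grip_force: 108.1
```

```bash
python3 - <<'E'
from h import *
to(554,-17,64,-7.8)
E
```

```text
t 6.0 tcp [504.  -11.5  64.5] rot [-1.80e+02 -6.00e-02 -7.84e+00] gap 20.5 grip 108.1 F [-0.1  0.7 -1.2]
shift [50.2 -1.4  0.5] turn -0.04
```

Emit:
step_arm:
  rows:
    - [[10, -1, 0], 0]
    - [[20, -1, 0], 0]
    - [[30, -1, 0], 0]
    - [[40, -1, 0], 0]
    - [[50, -1, 0], 0]
    - [[50, -1, 0], 0]
    - [[50, -1, 0], 0]

```text
time: 6.7
tool_pos: [552.5, -17.2, 64.1]
tcp_rot: [180.0, 0.0, -7.8]
ft_force: [-0.7, -0.0, -1.8]
finger_gap: 20.2
grip_force: 108.1
```

```bash
python3 - <<'E'
from h import *
to(554,-17,64,-7.8)
s=snapshot('side');t=snapshot('top')
z=lambda i,x,y,w,h,k:cv2.resize(i[y:y+h,x:x+w],None,fx=k,fy=k,interpolation=cv2.INTER_CUBIC)
cv2.imwrite('pics/near3.png',np.hstack([z(s,235,180,75,100,5),z(t,236,170,80,100,5)]))
E
```

```text
t 6.7 tcp [552.5 -17.2  64.1] rot [ 1.80e+02  3.00e-02 -7.84e+00] gap 20.2 grip 108.1 F [-0.7 -0.  -1.8]
shift [ 1.4 -0.4  0.1] turn -0.04
```

View pics/near3.png

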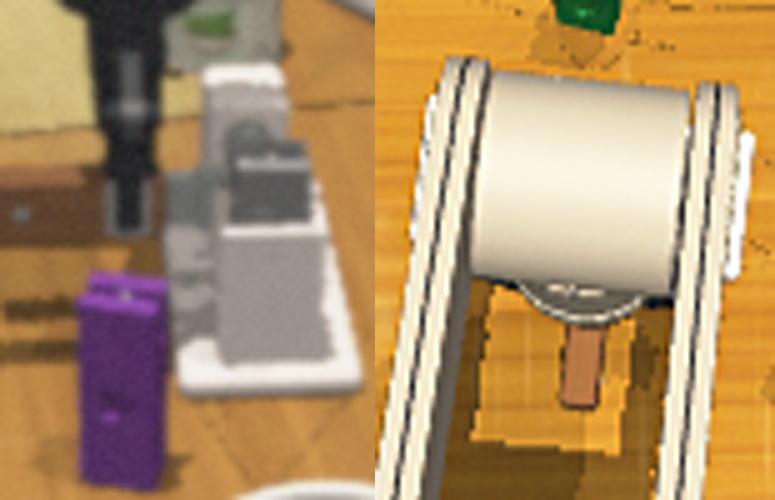

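There's no contact and the fork is behind the insert, at the shank. Now I press sideways.

Emit:
step_arm:
  rows:
    - [[1, -4, 0], 0]
    - [[1, -8, 0], 0]
    - [[1, -10, 0], 0]
    - [[1, -12, 0], 0]
    - [[1, -14, 0], 0]
    - [[1, -15, 0], 0]
    - [[1, -16, 0], 0]
    - [[1, -16, 0], 0]

```text
time: 7.6
tool_pos: [555.6, -2.2, 64.3]
tcp_rot: [179.9, 0.0, -7.9]
ft_force: [-1.2, -4.6, -0.7]
finger_gap: 20.3
grip_force: 108.2
```

```bash
python3 - <<'E'
from h import *
to(554,-17,64,-7.8)
E
```

```text
t 7.6 tcp [555.6  -2.2  64.3] rot [ 1.7994e+02  1.0000e-02 -7.8700e+00] gap 20.3 grip 108.2 F [-1.2 -4.6 -0.7]
shift [ 0.5 14.8  0.3] turn -0.07
```

Emit:
step_arm:
  rows:
    - [[0, -1.5, 0], 0]
    - [[0, -3, 0], 0]
    - [[0, -4.5, 0], 0]
    - [[0, -6, 0], 0]
    - [[0, -7, 0], 0]
    - [[0, -8, 0], 0]
    - [[0, -8, 0], 0]
    - [[0, -8, 0], 0]

```text
time: 8.4
tool_pos: [556.6, 5.3, 64.3]
tcp_rot: [179.9, 0.0, -7.9]
ft_force: [-2.6, -6.3, -0.2]
finger_gap: 20.4
grip_force: 108.3
```

Emit:
step_arm:
  rows:
    - [[0, -1, 0], 0]
    - [[0, -2, 0], 0]
    - [[0, -2, 0], 0]

```text
time: 8.7
tool_pos: [556.8, 7.2, 64.3]
tcp_rot: [179.9, 0.0, -7.9]
ft_force: [-3.1, -6.5, 0.2]
finger_gap: 20.3
grip_force: 108.3
```

```bash
python3 - <<'E'
from h import *
to(554,-17,64,-7.8)
s=snapshot('side');cv2.imwrite('pics/s4.png',s)
a=cv2.imread('pics/near3.png')[:, :375]
b=cv2.resize(s[180:280,235:310],None,fx=5,fy=5,interpolation=cv2.INTER_CUBIC)
# motion of insert top: mean diff in region above insert
d=cv2.absdiff(a,b).max(2); print('diff insert area',d[90:150,230:310].mean(), 'row profile',d[80:240:10,240:300].mean(1).round())
E
```

```text
t 8.7 tcp [556.8   7.2  64.3] rot [ 1.7991e+02  3.0000e-02 -7.8900e+00] gap 20.3 grip 108.3 F [-3.1 -6.5  0.2]
shift [ 0.5 24.4  0.3] turn -0.09
diff insert area 12.275625 row profile [31.  6.  5.  3.  2.  7. 42. 44. 10. 25.  5.  3.  3.  5.  3.  2.]
```

Emit:
step_arm:
  rows:
    - [[0, -1, 0], 0]
    - [[0, -2, 0], 0]
    - [[0, -3, 0], 0]
    - [[0, -3, 0], 0]
    - [[0, -3, 0], 0]
    - [[0, -3, 0], 0]
    - [[0, -3, 0], 0]
    - [[0, -3, 0], 0]

```text
time: 9.55
tool_pos: [557.2, 10.2, 64.3]
tcp_rot: [179.9, 0.0, -7.9]
ft_force: [-1.6, -6.5, 0.3]
finger_gap: 20.1
grip_force: 108.3
```

```bash
python3 - <<'E'
from h import *
to(554,-17,64,-7.8)
s=snapshot('side')
z=lambda s:cv2.resize(s[180:280,235:310],None,fx=5,fy=5,interpolation=cv2.INTER_CUBIC)
cv2.imwrite('pics/s5.png',np.hstack([z(cv2.imread('pics/s4.png')),z(s)]))
E
```

```text
t 9.55 tcp [557.2  10.2  64.3] rot [ 1.7991e+02  2.0000e-02 -7.8900e+00] gap 20.1 grip 108.3 F [-1.6 -6.5  0.3]
shift [ 0.5 27.4  0.3] turn -0.09
```

View pics/s5.png

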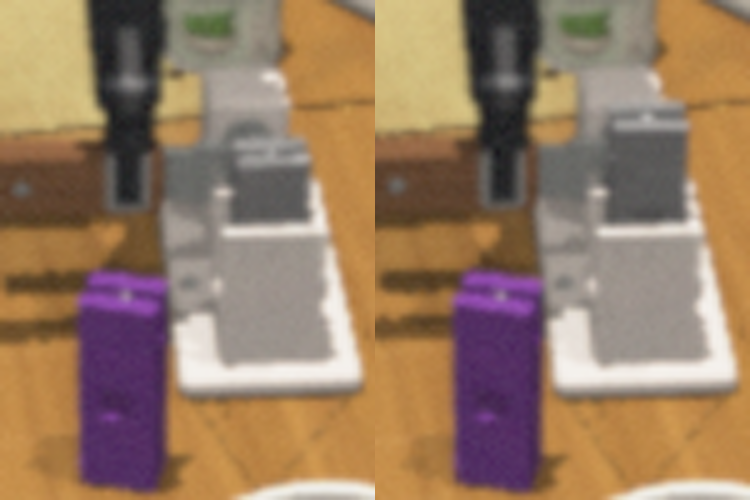

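The insert has popped up: its top went from crop y≈145 to y≈110. I back the fork off the collar and withdraw it.

Emit:
step_arm:
  rows:
    - [[0, 2, 0], 0]
    - [[0, 4, 0], 0]
    - [[0, 7, 0], 0]
    - [[0, 10, 0], 0]
    - [[0, 10, 0], 0]
    - [[-15, 10, 0], 0]
    - [[-30, 10, 0], 0]
    - [[-50, 10, 0], 0]
    - [[-75, 10, 0], 0]
    - [[-95, 10, 0], 0]
    - [[-95, 10, 0], 0]
    - [[-95, 10, 0], 0]

```text
time: 10.8
tool_pos: [462.4, 14.5, 64.6]
tcp_rot: [-180.0, -0.1, -7.8]
ft_force: [1.0, 0.2, -1.0]
finger_gap: 20.1
grip_force: 108.1
```

```bash
python3 - <<'E'
from h import *
to(485,200,64,-4)
E
```

```text
t 10.8 tcp [462.4  14.5  64.6] rot [-1.7999e+02 -7.0000e-02 -7.8200e+00] gap 20.1 grip 108.1 F [ 1.   0.2 -1. ]
shift [  -2.8 -186.8    0.7] turn -3.82
```

Emit:
step_arm:
  rows:
    - [[-2, -40, 0], -1]
    - [[-4, -80, 0], -2]
    - [[-6, -120, 0], -3]
    - [[-8, -160, 0], -3.9]
    - [[-10, -200, 0], -3.9]
    - [[-10, -240, 0], -3.9]
    - [[-10, -262, 0], -3.9]
    - [[-10, -262, 10], -3.9]
    - [[-10, -262, 25], -3.9]
    - [[-10, -262, 37], -3.9]
    - [[-10, -262, 42], -3.9]
    - [[-10, -262, 42], -3.9]

```text
time: 12.0
tool_pos: [486.7, 273.9, 20.5]
tcp_rot: [179.9, 0.2, -4.0]
ft_force: [0.6, 0.3, -2.1]
finger_gap: 20.0
grip_force: 108.3
```

Emit:
step_arm:
  rows:
    - [[0, 0, 1.5], 0]
    - [[0, 0, 3], 0]
    - [[0, 0, 4], 0]
    - [[0, 0, 5], 0]
    - [[0, 0, 5], 0]

```text
time: 12.5
tool_pos: [488.2, 275.4, 17.9]
tcp_rot: [-180.0, -0.0, -3.9]
ft_force: [-1.0, -0.8, 2.3]
finger_gap: 20.6
grip_force: 108.9
```

Emit:
step_arm:
  rows:
    - [[0, 0, 0], 0]
    - [[0, 0, 0], 0]
    - [[0, 0, 0], 0]
    - [[0, 0, 0], 0]
    - [[0, 0, 0], 0]
    - [[0, 0, -10], 0]
    - [[0, 0, -30], 0]
    - [[0, 0, -70], 0]
    - [[0, 0, -120], 0]
    - [[0, 0, -160], 0]
    - [[0, 0, -160], 0]
  fingers: 0.65

```text
time: 13.6
tool_pos: [491.8, 277.1, 186.2]
tcp_rot: [-179.6, -0.7, -3.9]
ft_force: [0.2, 0.2, 0.5]
finger_gap: 55.6
grip_force: 0.0
```

```bash
python3 - <<'E'
from h import *
to(613,-79,200,-7.8)
E
```

```text
t 13.6 tcp [491.8 277.1 186.2] rot [-179.64   -0.67   -3.94] gap 55.6 grip 0.0 F [0.2 0.2 0.5]
shift [145.5 346.9 -14.2] turn 3.86
```

```bash
python3 - <<'E'
from h import *
s=snapshot('side');t=snapshot('top');cv2.imwrite('pics/s6.png',s);cv2.imwrite('pics/t6.png',t)
z=lambda i,x,y,w,h,k:cv2.resize(i[y:y+h,x:x+w],None,fx=k,fy=k,interpolation=cv2.INTER_CUBIC)
o=np.zeros((560,760,3),np.uint8)
o[:240,:300]=z(t,264,190,50,40,6); o[:240,320:560]=z(s,275,190,40,40,6)
o[250:550,:400]=z(s,190,150,100,75,4)
o[250:490,420:740]=z(t,356,185,80,60,4)
cv2.imwrite('pics/c6.png',o)
E
```

```text
(no output)
```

View pics/c6.png

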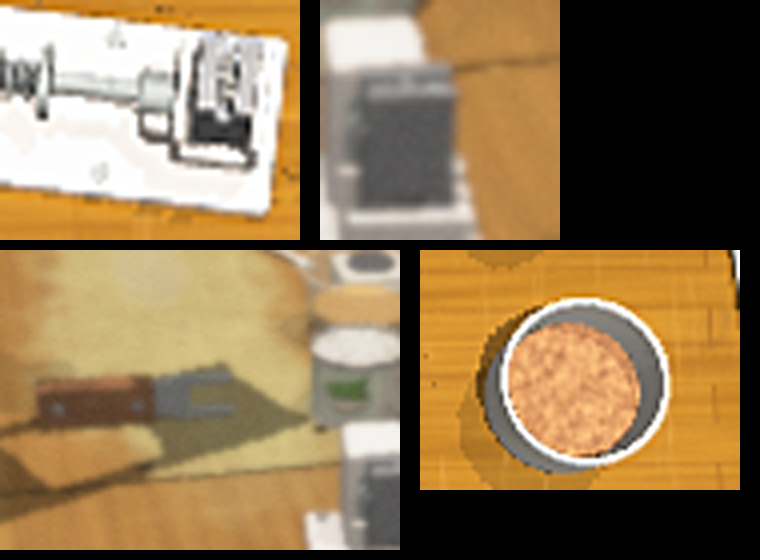

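The tool lies on its edge at its old place and the insert stands up, its top centred near top-view (302.7,202.2). The canister rim centre is (397,218).

```bash
python3 - <<'E'
from h import *
print('ins',plane('top',302.7,202.2,142),'can',plane('top',397,218,90))
for u in(282.5,290,297.5):print('side -y face top',plane('side',u,205.3,142))
to(613,-81,200,-7.8)
E
```

```text
ins [611.29389386 -83.78676442 142.        ] can [ 570.40137891 -352.57444062   90.        ]
side -y face top [593.85392221 -93.15177842 142.        ]
side -y face top [611.07947558 -96.43537787 142.        ]
side -y face top [628.3229138  -99.72238659 142.        ]
t 13.7 tcp [488.9 275.8 179.7] rot [-179.89   -0.21   -3.94] gap 55.2 grip 0.0 F [ 0.4 -0.4 -1.1]
shift [148.4 347.4 -20.5] turn 3.86
```

Emit:
step_arm:
  rows:
    - [[0, 45, -20], 1]
    - [[10, 90, -20], 2]
    - [[30, 135, -20], 3]
    - [[50, 180, -20], 3.9]
    - [[75, 220, -20], 3.9]
    - [[100, 260, -20], 3.9]
    - [[125, 300, -20], 3.9]
    - [[147, 335, -20], 3.9]
    - [[147, 349, -20], 3.9]
    - [[147, 349, -20], 3.9]
    - [[147, 349, -20], 3.9]

```text
time: 14.8
tool_pos: [609.5, -82.2, 196.0]
tcp_rot: [-180.0, 0.1, -7.9]
ft_force: [-0.9, 0.8, 0.1]
finger_gap: 55.1
grip_force: 0.0
```

```bash
python3 - <<'E'
from h import *
to(612,-83,118,-7.8)
E
```

```text
t 14.8 tcp [609.5 -82.2 196. ] rot [-1.7996e+02  1.5000e-01 -7.8600e+00] gap 55.1 grip 0.0 F [-0.9  0.8  0.1]
shift [ 2.8  0.5 77.9] turn -0.06
```

Emit:
step_arm:
  rows:
    - [[2.5, 0.5, 30], 0]
    - [[2.5, 0.5, 60], 0]
    - [[2.5, 0.5, 82], 0]
    - [[2.5, 0.5, 82], 0]
    - [[2.5, 0.5, 82], 0]
    - [[2.5, 0.5, 82], 0]

```text
time: 15.4
tool_pos: [614.0, -83.2, 117.4]
tcp_rot: [180.0, -0.2, -7.8]
ft_force: [-0.0, -0.4, 0.4]
finger_gap: 55.4
grip_force: 0.0
```

Emit:
step_arm:
  rows:
    - [[0, 0, 0], 0]
    - [[0, 0, 0], 0]
    - [[0, 0, 0], 0]
    - [[0, 0, 0], 0]
    - [[0, 0, 0], 0]
    - [[0, 0, 0], 0]
    - [[0, 0, 0], 0]
  fingers: 0
  squeeze: 50

```text
time: 16.1
tool_pos: [614.2, -82.4, 117.3]
tcp_rot: [-179.9, -0.2, -7.8]
ft_force: [0.2, 7.3, 5.7]
finger_gap: 27.4
grip_force: 51.4
```

Emit:
step_arm:
  rows:
    - [[0, 0, -4], 0]
    - [[0, 0, -10], 0]
    - [[0, 0, -20], 0]
    - [[0, 0, -20], 0]

```text
time: 16.5
tool_pos: [612.2, -82.4, 135.5]
tcp_rot: [-179.9, 0.1, -7.8]
ft_force: [-3.2, 6.5, 0.8]
finger_gap: 27.7
grip_force: 51.4
```

Emit:
step_arm:
  rows:
    - [[0, 0, -8], 0]
    - [[0, 0, -16], 0]
    - [[0, 0, -24], 0]
    - [[0, 0, -35], 0]
    - [[0, 0, -55], 0]
    - [[0, 0, -75], 0]
    - [[0, 0, -90], 0]
    - [[0, 0, -90], 0]

```text
time: 17.3
tool_pos: [614.7, -84.6, 229.5]
tcp_rot: [179.9, -0.4, -7.9]
ft_force: [-0.0, -0.5, -0.6]
finger_gap: 27.6
grip_force: 51.0
```

```bash
python3 - <<'E'
from h import *
to(570,-353,222,-7.8)
E
```

```text
t 17.3 tcp [614.7 -84.6 229.5] rot [179.94  -0.36  -7.86] gap 27.6 grip 51.0 F [-0.  -0.5 -0.6]
shift [ -7.7 272.    7.7] turn -0.06
```

Emit:
step_arm:
  rows:
    - [[0, 25, 0], 0]
    - [[-2, 60, 0], 0]
    - [[-4, 95, 0], 0]
    - [[-6, 130, 0], 0]
    - [[-8, 165, 0], 0]
    - [[-8, 200, 0], 0]
    - [[-8, 230, 0], 0]
    - [[-8, 255, 0], 0]
    - [[-8, 272, 0], 0]
    - [[-8, 272, 0], 0]
    - [[-8, 272, 0], 0]
    - [[-8, 272, 0], 0]

```text
time: 18.5
tool_pos: [568.2, -351.1, 225.0]
tcp_rot: [-180.0, 0.0, -7.8]
ft_force: [0.8, -0.7, -1.0]
finger_gap: 27.5
grip_force: 51.1
```

```bash
python3 - <<'E'
from h import *
to(570,-353,119.3,-7.8)
s=snapshot('side')
o=cv2.resize(s[170:360,220:400],None,fx=3,fy=3,interpolation=cv2.INTER_CUBIC)
cv2.imwrite('pics/c7.png',o)
p=r.sense()['tool_pos'];print(np.round(proj('side',p-[0,0,75]),1))
E
```

```text
t 18.5 tcp [ 568.2 -351.1  225. ] rot [-1.7997e+02  2.0000e-02 -7.7800e+00] gap 27.5 grip 51.1 F [ 0.8 -0.7 -1. ]
shift [  2.1   1.7 105.7] turn 0.02
[300.4 268.7]
```

View pics/c7.png

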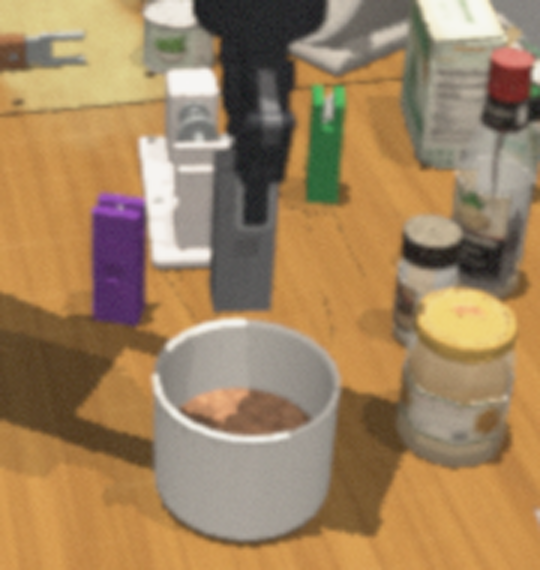

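The insert hangs upright above the canister, its underside at (301,270) where expected. I lower it, then feel for the padding.

Emit:
step_arm:
  rows:
    - [[2, 1.5, 20], 0]
    - [[2, 1.5, 50], 0]
    - [[2, 1.5, 75], 0]
    - [[2, 1.5, 92], 0]
    - [[2, 1.5, 96], 0]
    - [[2, 1.5, 96], 0]
    - [[2, 1.5, 96], 0]

```text
time: 19.25
tool_pos: [570.6, -354.3, 131.1]
tcp_rot: [179.9, -0.1, -7.8]
ft_force: [0.5, 0.1, -1.7]
finger_gap: 27.4
grip_force: 51.0
```

Emit:
step_arm:
  rows:
    - [[0, 0, 1.5], 0]
    - [[0, 0, 3], 0]
    - [[0, 0, 4.5], 0]
    - [[0, 0, 6], 0]
    - [[0, 0, 7], 0]
    - [[0, 0, 8], 0]
    - [[0, 0, 8], 0]

```text
time: 19.95
tool_pos: [569.5, -353.8, 121.0]
tcp_rot: [-180.0, 0.0, -7.8]
ft_force: [-0.1, 0.2, -1.6]
finger_gap: 27.3
grip_force: 51.0
```

Free so far, with the underside at about 46 mm. I go on in small steps.

Emit:
step_arm:
  rows:
    - [[0, 0, 1.5], 0]
    - [[0, 0, 3], 0]
    - [[0, 0, 4], 0]
    - [[0, 0, 5], 0]
    - [[0, 0, 5], 0]

```text
time: 20.45
tool_pos: [569.6, -353.8, 116.0]
tcp_rot: [-180.0, 0.0, -7.8]
ft_force: [-0.2, -0.3, -0.5]
finger_gap: 27.9
grip_force: 51.0
```

Emit:
step_arm:
  rows:
    - [[0, 0, 1.5], 0]
    - [[0, 0, 3], 0]
    - [[0, 0, 4], 0]
    - [[0, 0, 5], 0]
    - [[0, 0, 5], 0]

```text
time: 20.95
tool_pos: [570.2, -354.1, 113.7]
tcp_rot: [180.0, -0.1, -7.8]
ft_force: [-4.4, 3.9, 12.5]
finger_gap: 27.5
grip_force: 52.6
```

Contact: 12.5 N with the underside at about 39 mm. I ease off slightly, then release.

Emit:
step_arm:
  rows:
    - [[0, 0, -1], 0]
    - [[0, 0, -2], 0]
    - [[0, 0, -2], 0]
    - [[0, 0, -2], 0]

```text
time: 21.35
tool_pos: [570.0, -354.1, 113.8]
tcp_rot: [180.0, -0.0, -7.8]
ft_force: [-0.3, 1.4, 4.9]
finger_gap: 27.2
grip_force: 51.7
```

Emit:
step_arm:
  rows:
    - [[0, 0, 0], 0]
    - [[0, 0, 0], 0]
    - [[0, 0, 0], 0]
    - [[0, 0, 0], 0]
    - [[0, 0, 0], 0]
    - [[0, 0, -5], 0]
    - [[0, 0, -15], 0]
    - [[0, 0, -30], 0]
    - [[0, 0, -60], 0]
    - [[0, 0, -100], 0]
    - [[0, 0, -130], 0]
    - [[0, 0, -130], 0]
  fingers: 0.53

```text
time: 22.55
tool_pos: [572.3, -355.7, 252.5]
tcp_rot: [179.7, -0.6, -7.8]
ft_force: [0.5, 0.1, 0.3]
finger_gap: 45.2
grip_force: 0.0
```

Emit:
step_arm:
  rows:
    - [[-40, 0, 0], 0]
    - [[-80, 0, 0], 0]
    - [[-120, 0, 0], 0]
    - [[-150, 0, 0], 0]
    - [[-150, 0, 0], 0]
    - [[-150, 0, 0], 0]

```text
time: 23.15
tool_pos: [421.1, -333.8, 244.5]
tcp_rot: [179.9, -0.1, -7.9]
ft_force: [1.1, -1.0, -0.9]
finger_gap: 45.2
grip_force: 0.0
```

```bash
python3 - <<'E'
from h import *
s=snapshot('side');t=snapshot('top')
o=np.hstack([cv2.resize(s[140:360,200:400],None,fx=2.5,fy=2.5),cv2.resize(t[120:340,160:280],None,fx=2.5,fy=2.5)])
cv2.imwrite('pics/c8.png',o[:, :800]);to(0,0,0,0)
E
```

```text
t 23.25 tcp [ 421.9 -333.7  244.1] rot [ 1.7996e+02 -8.0000e-02 -7.8300e+00] gap 45.1 grip 0.0 F [ 0.5 -0.5 -0.1]
shift [-463.8 -273.3  243.3] turn -7.83
```

View pics/c8.png

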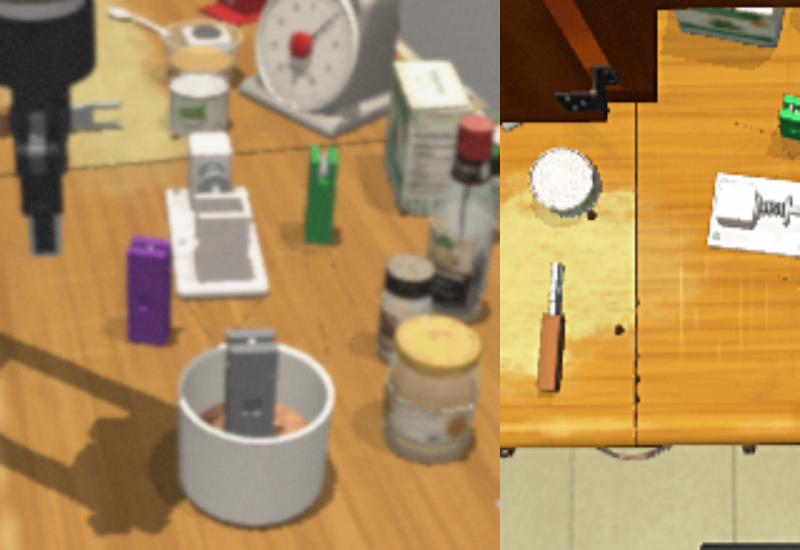

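The insert stands upright in the canister at (250,385), the tool lies on its edge where it was, and nothing else has moved.

```bash
python3 -c "
from bench import r
print(r.hand_in())"
```

```text
the job is handed in; nothing more can be done
None
```

The job is handed in at about 23 s: the worn insert was freed with the forked tool and now stands upright on the padding in the white canister, the tool is laid back on its edge where it lay, and nothing else was moved.

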